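Pack the drilling jigs and snap the case shut

ROBOT

A 6-joint arm with a two-finger parallel gripper is mounted at the origin on the work surface. World frame = base frame: x ahead of the robot, y to its left, z up, the work surface at z = 0. Lengths are in m, angles in degrees, forces in N, time in s.
With the tool pointing down it reaches from about 0.35 to 0.875 m from the base axis. Payload 4.2 kg.
Tool frame: the origin (TCP) lies midway between the tips of the shut fingers; the grasp point (between the pads) lies 19 mm behind it; z points along the fingers, y is the line along which they close (so a half turn about z gives the same grasp; the last joint's range is limited). The gripper opens to 87 mm and grips with 3 to 60 N. Pads are 19 mm wide; open, the fingers measure 117 mm over their backs; the gripper's body (75 mm by 190 mm) begins 51 mm behind the grasp point.
Start: joints at [14.817, 22.042, 0.453, 0, -68.411, -14.817], TCP at [0.625, 0, 0.223] pointing down, gripper open.
Joint ranges: [-179.83, 179.83], [-69.29, 118.12], [-61.27, 80.66], [-181.25, 117.63], [-171.15, -9.14], [-177.46, 177.46]. Speed limits (degrees/s): [159.86, 159.86, 180, 180, 180, 180].

INTERFACE

Orientations are given as a 3x3 rotation matrix whose columns are the frame's x, y, z axes.
In Python, from station import sense, capture, finish_job, silhouettes, landmark_of gives the robot as it stands.
- The arm moves only by the tool step_arm, never from a script. Its arguments are lists of equal length, an entry for each row: "linear": the shift along the tool's x, y, z in mm, a list of three; "delta_rot": the turn, a rotation vector about the tool's x, y, z in rad, a list of three; "grip": the finger opening in mm, from 0 to 87. A call has 1 to 10 rows; each row shifts and turns the commanded pose from where the row before left it, along the tool's axes as they then stand; what a row does not reach is not made up. A row lasts 1/8 s, in which the tool goes at most 62.5 mm and 10.7 degrees, less where a joint would pass 70% of its speed; a pose out of reach is approached as far as the arm can. A call with a gripper value outside its range is refused whole. The fingers move at their own pace and stop on an object; the grip force is fixed at half the most. Time passes only in rows, so rows that do not move let the fingers close. It gives the time, the measured TCP pose, the force, the opening and the grip force at its end, in the units of the state.
- sense(): the state, without advancing time (a new reading comes with each control period).
- capture(name): name is "scene" or "side" or "wrist"; returns a dict with "img" (400x640x3 uint8, red, green, blue), "fx", "fy", "cx", "cy" (pixels), "world_to_cam" (4x4, takes a point from world to camera coordinates); the wrist camera has in their place "mount" (4x4, takes a point from camera to tool coordinates, whose origin is the TCP and whose axes are the flange's). Camera axes: x right, y up, looking along -z (the intrinsics and any distortion apply to the point x, -y, -z); pixel columns grow to the right and rows downward; lengths in m; the calibration is good to about 2 mm. The wrist camera is an equidistant fisheye: a pixel r from the principal point sees the ray r / f radians off the axis. A picture is of the moment at which its call begins: read the wrist's pose just before it. There is no depth.
- finish_job(): hands the job in; it is judged then, once.
Trained networks look in the newest picture that a camera, given by its name, has taken for a name from the list of things; names that differ only in an ending like _2 or _b are one class to them, and where a whole thing is asked for, a point or a joint stands for the part that bears it (a point fixed in the world has none). Each returns a list of dicts, best first, with "score" (0 to 1); they miss things now and then, are a little off and sometimes report something else, mostly with a low value. They report only what shows in the picture. A call takes as long as a camera call. They do not tell look-alikes from the thing itself.
- silhouettes(camera, label): "mask" (400x640 bool, what is visible of it) and "point" ([column, row] in pixels, amid what is visible of it).
- landmark_of(camera, label): "point" ([column, row] in pixels: a listed point, or the origin of a listed thing).
The state is a dict: "time_s": time; "joints": joint angles; "joint_velocities": joint speeds; "effort": joint torques, N m; "tcp_pos": TCP position; "ee_rot": TCP orientation; "wrist_force": force on the tool from outside, world axes, zero at the start; "moment": the same for the moment, N m; "gripper_width": opening from 0.0 (shut) to 1.0 (fully open); "gripper_force": force on a finger pad.
Only numpy, scipy, OpenCV 4.12 (cv2) and the standard library are available. Lean on these libraries where they do the work, as an engineer would, in place of code of your own. Each camera call takes 0.05 s, during which the arm holds its last target. There are 200 camera calls.

TASK

Put the two L-shaped drilling jigs away: press the red thumb latch so the sprung yellow lid of the jig case pops open, then lay both jigs flat in its tray, nested head to tail so that they fill it and lie fully down on its floor. Swing the lid over and press it down until the latch snaps and holds it shut. Press gently, no harder than a firm thumb (under 55 N), let go of everything, and leave the drill, mug and screwdriver alone.

Things in the scene. Friction and masses are not known exactly. Their poses are not given: they have to be found in the camera images.
- case: the jig case: a black open box screwed to the bench (fixed), 80 mm deep (x), 166 mm wide (y), 46 mm high, walls and floor 6 mm. Origin: centre of its underside, on the bench. Its -x side, with the red latch, is the front; the lid's hinge is on the +x side
- tray_floor (a point): centre of the tray's floor inside the case, 6 mm above the bench, axes as the case's. The tray is 68 mm (x) by 154 mm (y), 40 mm deep. The two jigs fill it in one way only, with about 2 mm of play between them and to the walls. A jig that rides up more than 3 mm keeps the lid from latching
- nest_a (a point): point on the tray's floor where one jig's origin belongs, with that jig's axes along this point's axes (those of the case). Either jig may go here. Its rib is then 46 mm from the nearest end wall and 10 mm from the side wall: open the fingers only part way in the tray
- nest_b (a point): the same for the other jig: its origin belongs here and its axes along this point's, which are turned half round (180 degrees about z) from the case's. Either jig may go here
- lid (a joint): angle of the yellow lid, rad: 0 to 0.02 shut and latched (as at the start), 2.0 fully open (25 degrees past upright). A spring opens it fully whenever it is not latched or held, so push it over and down in one go: 3 to 6 N at its front edge, some 8 to 15 N to latch. The force rises from about 0.15 rad as the hook is spread, drops at the snap, then rises steeply at the stop at 0
- lid_hinge (a point): middle of the lid's hinge axis, along the case's y, 40 mm behind the case's centre (+x) and 50 mm above the bench. The flat lid plate, 166 mm wide, 7 mm thick, reaches 82 mm from it (towards the front when shut); shut, its top is 54 mm above the bench
- lid_edge (a point): middle of the front edge of the lid's outer (upper) face, 82 mm from the hinge axis; moves with the lid. A tongue 36 mm wide sticks out 10 mm beyond this edge in the middle. With the lid fully open this edge stands about 125 mm above the bench and 78 mm behind the case's centre
- latch (a joint): angle of the red latch rocker, rad: 0 at rest, grows as its pad is pressed down, stop at 0.28. A spring returns it. It frees the lid at 0.08 to 0.12 (pad down some 3 to 4 mm, 4 to 7 N); the stop is reached at 7 to 11 N
- latch_pad (a point): point to press straight down: on top of the red latch's thumb pad, in front of the case, 30 mm above the bench and 80 mm before the case's centre. The pad is level, 40 mm wide (y), from 12 mm before this point to 22 mm behind it, where the latch's red hook rises, 40 mm wide, up to 69 mm above the bench, in front of the lid
- jig_blue: L-shaped blue drilling jig, 0.1 to 0.25 kg, flat on the bench. Plate 10 mm thick. Origin: on its underside below the rib; z up. Its long leg: x -15.5 to 15.5, y -50 to 67 mm; its square foot: x 15.5 to 46.5, y -50 to -19. Grey grip rib on the leg, centred at x 0, y 0: 22 mm along x, 14 mm thick along y (pinch it along y), top 38 mm above the underside; nothing else stands up
- jig_orange: L-shaped orange drilling jig, 0.1 to 0.25 kg, flat on the bench. Plate 10 mm thick. Origin: on its underside below the rib; z up. Its long leg: x -15.5 to 15.5, y -50 to 67 mm; its square foot: x 15.5 to 46.5, y -50 to -19. Grey grip rib on the leg, centred at x 0, y 0: 22 mm along x, 14 mm thick along y (pinch it along y), top 38 mm above the underside; nothing else stands up
- drill: a yellow and black cordless drill standing on its battery, 200 mm tall, to the left; leave alone. Origin: centre of its underside
- mug: a white mug, 82 mm wide, 95 mm tall, to the right; leave alone. Origin: centre of its underside
- screwdriver: a screwdriver 200 mm long lying beyond the case; leave alone. Origin: its underside, about mid-length
There are look-alikes about, which are no part of the job. Leave any blue or turquoise look-alike of the case alone.

How it is judged:
By the outcome, as a careful person would: the job done as asked, in the order asked, and still so for the second after the job is handed in, with the robot touching nothing.
It also fails if it takes over 72 s, if anything falls off the work surface, if the arm or the gripper's body presses on something with over 40 N, if the wrist force passes 120 N, or if a joint passes its speed limit or range.

## Working session

There is one attempt and no reset: what is moved stays moved. The work goes in short steps, Python scripts to look and compute and a tool call to move; the robot and the scene stay as the last step left them, time stands still between calls to the robot, and variables do not carry over. Pictures are saved under pics/ and viewed, at most 10 in all, crops included, and the job is handed in when it is done.

Besides the shell and the picture viewer there is one more tool, called after "Request:" as a command line: name --argument value ..., lists and objects as JSON in quotes. step_arm: Moves the arm, as the interface text tells. Its arguments: {"type":"object","properties":{"linear":{"type":"array"},"delta_rot":{"type":"array"},"grip":{"type":"array"}},"required":["linear","delta_rot","grip"]}

```bash
ls; mkdir -p pics; cat > h.py <<'E'
import numpy as np, cv2
from station import sense, capture, finish_job, silhouettes, landmark_of
def ray(c,p):
    M=np.linalg.inv(np.array(c["world_to_cam"])); d=np.array([(p[0]-c["cx"])/c["fx"],-(p[1]-c["cy"])/c["fy"],-1.])
    return M[:3,3], M[:3,:3]@d
def atz(c,p,z):
    o,d=ray(c,p); return o+d*(z-o[2])/d[2]
def proj(c,P):
    P=np.atleast_2d(P); q=(np.array(c["world_to_cam"])@np.c_[P,np.ones(len(P))].T).T
    return np.c_[c["cx"]+c["fx"]*q[:,0]/-q[:,2], c["cy"]+c["fy"]*(-q[:,1])/-q[:,2]]
def tri(c1,p1,c2,p2):
    A=[];b=[]
    for c,p in((c1,p1),(c2,p2)):
        o,d=ray(c,p); d/=np.linalg.norm(d); Q=np.eye(3)-np.outer(d,d); A.append(Q); b.append(Q@o)
    return np.linalg.lstsq(np.vstack(A),np.hstack(b),rcond=None)[0]
E
python3 - <<'E'
from h import *
s=sense(); print({k:np.round(v,3).tolist() for k,v in s.items()})
C={}
for n in("scene","side"):
    c=C[n]=capture(n); cv2.imwrite(f"pics/{n}0.png",c["img"][:,:,::-1])
    print(n,{k:np.round(v,3).tolist() for k,v in c.items() if k!="img"})
    for l in("case","latch_pad","lid_hinge","lid_edge","jig_blue","jig_orange","drill","mug","screwdriver"):
        for r in landmark_of(n,l): print(l,round(r["score"],2),np.round(r["point"],1))
E
```

```text
pics
{'time_s': 0.0, 'joints': [14.816, 22.091, 0.38, -0.032, -68.411, -14.817], 'joint_velocities': [-0.051, 0.089, -0.082, 0.08, -0.108, 0.059], 'effort': [0.001, -39.066, 18.74, 4.22, 0.011, -0.0], 'tcp_pos': [0.624, 0.0, 0.221], 'ee_rot': [[-0.0, -1.0, -0.002], [-1.0, 0.0, -0.0], [0.0, 0.002, -1.0]], 'wrist_force': [-0.098, -0.004, -0.656], 'moment': [0.002, 0.061, -0.024], 'gripper_force': 0.0, 'gripper_width': 1.0}
scene {'fx': 476.067, 'fy': 476.067, 'cx': 313.279, 'cy': 197.261, 'world_to_cam': [[-0.354, 0.935, 0.011, 0.179], [-0.707, -0.275, 0.651, 0.353], [0.612, 0.222, 0.759, -1.992], [0.0, 0.0, 0.0, 1.0]]}
case 0.93 [418.2 179.5]
case 0.89 [314.  216.9]
case 0.79 [237.2 220.2]
case 0.63 [302.8 175.1]
latch_pad 0.66 [245.7 196.6]
latch_pad 0.42 [327.1 195.1]
latch_pad 0.36 [420.  156.2]
lid_hinge 0.9 [419.1 177.5]
lid_hinge 0.74 [297.8 174.9]
lid_hinge 0.73 [225.7 214.3]
lid_hinge 0.7 [308.8 215.7]
lid_edge 0.96 [318.5 199.3]
lid_edge 0.81 [238.7 199.4]
lid_edge 0.57 [421.6 161.4]
lid_edge 0.52 [301.8 155.2]
jig_blue 0.74 [180.1 187.1]
jig_orange 0.81 [238.1 168.5]
jig_ora
[... 270 characters left out ...]
242], [-0.325, -0.593, 0.737, -0.846], [0.0, 0.0, 0.0, 1.0]]}
case 0.97 [288.7 259.3]
case 0.73 [189.7 178.4]
case 0.68 [282.5 115.3]
case 0.59 [326.9 201.5]
latch_pad 0.77 [296.7 206.9]
latch_pad 0.77 [156.  179.3]
latch_pad 0.71 [388.4 261.9]
latch_pad 0.68 [254.3 266.9]
lid_hinge 0.97 [433.6 241.3]
lid_hinge 0.92 [195.4 157.8]
lid_hinge 0.89 [336.3 184.7]
lid_hinge 0.62 [326.4 195.1]
lid_hinge 0.56 [300.  243.3]
lid_edge 0.82 [166.6 170.5]
lid_edge 0.72 [309.5 198.5]
lid_edge 0.65 [399.1 250.3]
lid_edge 0.58 [264.9 255.7]
jig_blue 0.64 [246.6 165.6]
jig_orange 0.66 [355.1 333.8]
drill 0.66 [284.2 117.3]
drill 0.57 [461.9 354.9]
screwdriver 0.73 [398.4 179.8]
screwdriver 0.53 [333.9 188. ]
```

```bash
python3 - <<'E'
import cv2,numpy as np
a=cv2.imread("pics/scene0.png")[90:300,120:480];b=cv2.imread("pics/side0.png")
cv2.imwrite("pics/s1.png",cv2.resize(a,None,fx=2.2,fy=2.2,interpolation=cv2.INTER_CUBIC))
E
```

```text
(no output)
```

View pics/s1.png

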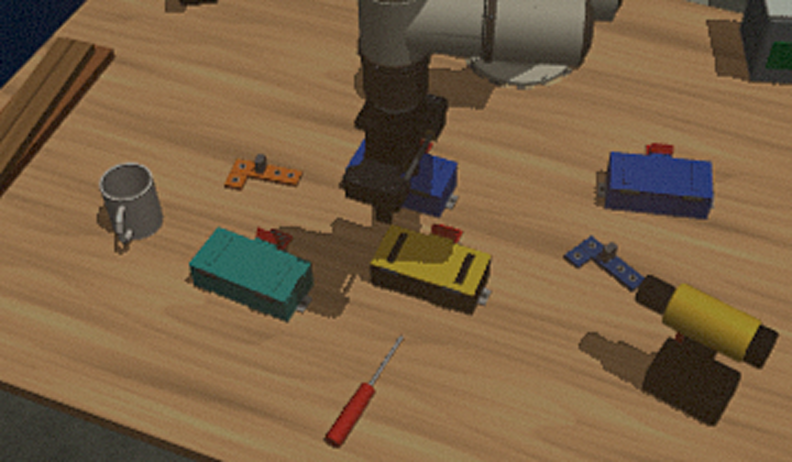

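View pics/side0.png

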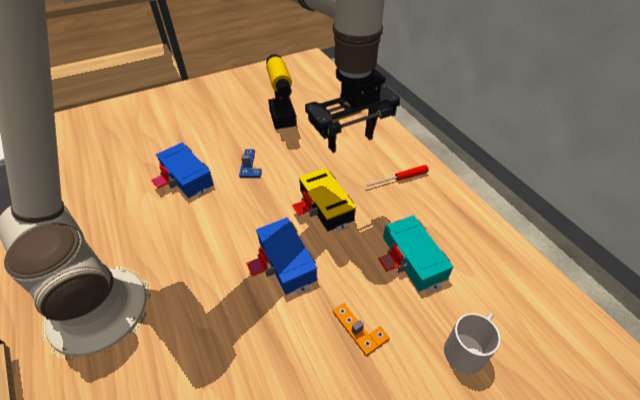

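Scene crop: the yellow-lidded case is at scene px ~(315,210) and side px ~(327,200). The look-alikes are turquoise, scene ~(234,213) and side ~(417,253), and two blue ones, side (286,255) and (184,170). Only the yellow lid fits the description. The orange jig is at scene ~(239,167), side ~(358,330); the blue jig is at scene ~(395,207), side ~(250,165), beside the drill.

```bash
cat >> h.py <<'E'
from scipy.optimize import minimize
def box(x0,x1,y0,y1,z0,z1): return np.array([[x,y,z] for x in(x0,x1) for y in(y0,y1) for z in(z0,z1)])/1e3
JIG=[box(-15.5,15.5,-50,67,0,10),box(15.5,46.5,-50,-19,0,10),box(-11,11,-7,7,0,38)]
LID=[box(-42,40,-83,83,47,54),box(-52,-42,-18,18,47,54)]
def place(p,B):
    c,s=np.cos(p[2]),np.sin(p[2]); return B@np.array([[c,-s,0],[s,c,0],[0,0,1]]).T+[p[0],p[1],0]
def render(pj,p,model,k=4):
    m=np.zeros((400*k,640*k),np.uint8)
    for B in model:
        q=pj(place(p,B)); cv2.fillConvexPoly(m,cv2.convexHull(np.round((q+.5)*k-.5).astype(np.int32)),255)
    return cv2.resize(m,(640,400),interpolation=cv2.INTER_AREA)/255.
def fit(obs,model,xy,yaws):
    def cost(v):
        t=0
        p=[v[0]/100,v[1]/100,v[2]]
        for pj,m in obs:
            r=render(pj,p,model); t+=1-np.minimum(r,m).sum()/np.maximum(r,m).sum()
        return t/len(obs)
    best=None
    st=sorted([(cost([xy[0]*100,xy[1]*100,y]),y) for y in yaws])[:4]
    for _,y in st:
        x0=np.array([xy[0]*100,xy[1]*100,y])
        r=minimize(cost,x0,method="Nelder-Mead",options=dict(initial_simplex=np.vstack([x0,x0+[1,0,0],x0+[0,1,0],x0+[0,0,.2]]),xatol=1e-3,fatol=1e-5,maxiter=150))
        if best is None or r.fun<best.fun: best=r
    return best.x[:2]/100,np.degrees(best.x[2]),best.fun
E
cat > m.py <<'E'
from h import *
C={n:capture(n) for n in("scene","side")}
near={"lid":((315,210),(327,200)),"jig_orange":((240,168),(356,330)),"jig_blue":((396,208),(250,165))}
for l,pp in near.items():
    obs=[];xy=None
    for n,p in zip(("scene","side"),pp):
        c=C[n]; R=silhouettes(n,l)
        R=[r for r in R if np.hypot(*(np.array(r["point"])-p))<20]
        if not R: print(l,n,"none"); continue
        m=R[0]["mask"].astype(float); ys,xs=np.nonzero(m)
        g=atz(c,R[0]["point"],.05 if l=="lid" else .005)
        print(l,n,round(R[0]["score"],2),int(m.sum()),R[0]["point"],"ground",np.round(g,3)); xy=g[:2] if xy is None else (xy+g[:2])/2
        obs.append((lambda P,c=c:proj(c,P),m))
    if obs:
        for o in ([obs] if len(obs)==1 else [obs,obs[:1],obs[1:]]): print("  fit",fit(o,LID if l=="lid" else JIG,xy,np.radians(np.arange(0,360,20)) if l!="lid" else np.radians(np.arange(-80,81,20))))
E
python3 m.py
```

```text
lid scene 0.79 933 [315.9, 206.5] ground [0.575 0.035 0.05 ]
lid side 0.79 1489 [325.6, 194.0] ground [0.579 0.031 0.05 ]
  fit (array([0.58317504, 0.03622648]), np.float64(-0.34859596489924716), np.float64(0.1010232969751001))
  fit (array([0.57967319, 0.03593104]), np.float64(-0.6694455180971051), np.float64(0.1100609493412451))
  fit (array([0.58460277, 0.03798734]), np.float64(-1.3623216646742013), np.float64(0.07284573699952523))
jig_orange scene 0.6 289 [240.5, 169.4] ground [ 0.475 -0.3    0.005]
jig_orange side 0.62 1098 [359.7, 332.3] ground [ 0.475 -0.314  0.005]
  fit (array([ 0.46988626, -0.30835032]), np.float64(5.273558861862375), np.float64(0.1270527643723865))
  fit (array([ 0.46835955, -0.30949306]), np.float64(2.284273748476636), np.float64(0.16987492952560657))
  fit (array([ 0.46995468, -0.30867711]), np.float64(6.18981342443843), np.float64(0.06903935069019262))
jig_blue scene 0.68 343 [392.0, 206.6] ground [0.445 0.27  0.005]
jig_blue side 0.91 413 [247.8, 169.4] ground [0.444 0.264 0.005]
  fit (array([0.4465139 , 0.28199267]), np.float64(331.90142790206187), np.float64(0.12016598083623375))
  fit (array([0.44664961, 0.28324396]), np.float64(331.14411519705607), np.float64(0.146473725800079))
  fit (array([0.44845886, 0.28506209]), np.float64(331.2759569862499), np.float64(0.09288241757291038))
```

Request:
step_arm --linear '[[0,0,0],[0,0,0],[0,0,0],[0,0,0],[0,0,0],[0,0,0],[0,0,0],[0,0,0],[0,0,0],[-30,-10,0]]' --delta_rot '[[0,0,-0.1745],[0,0,-0.1745],[0,0,-0.1745],[0,0,-0.1745],[0,0,-0.1745],[0,0,-0.1745],[0,0,-0.1745],[0,0,-0.1745],[0,0,-0.1745],[0,0,0]]' --grip '[0,0,0,0,0,0,0,0,0,0]'

```text
time_s: 2.65
tcp_pos: [0.5957, 0.0098, 0.2217]
ee_rot: [[1.0, -0.001, -0.0], [-0.001, -1.0, -0.0], [-0.0, 0.0, -1.0]]
wrist_force: [-0.2, -0.0, -0.4]
gripper_width: 0.019
gripper_force: 0.0
```

Request:
step_arm --linear '[[-50,-15,20],[-30,-12,20],[-10,0,30],[0,0,0]]' --delta_rot '[[0,0,0],[0,0,0],[0,0,0],[0,0,0]]' --grip '[0,0,0,0]'

```text
time_s: 3.15
tcp_pos: [0.503, 0.0367, 0.1512]
ee_rot: [[1.0, 0.0, -0.004], [0.0, -1.0, -0.001], [-0.004, 0.001, -1.0]]
wrist_force: [-0.5, 0.3, 0.9]
gripper_width: 0.007
gripper_force: 0.0
```

```bash
cat >> h.py <<'E'
def wproj(c,s):
    mi=np.linalg.inv(np.array(c["mount"])); R=np.array(s["ee_rot"]); t=np.array(s["tcp_pos"])
    def f(P):
        q=(np.atleast_2d(P)-t)@R; q=q@mi[:3,:3].T+mi[:3,3]
        x,y,z=q[:,0],-q[:,1],-q[:,2]; r=np.hypot(x,y)+1e-12; th=np.arctan2(r,z)
        return np.c_[c["cx"]+c["fx"]*th*x/r,c["cy"]+c["fy"]*th*y/r]
    return f
def watz(c,s,p,z):
    u=(np.array(p)-[c["cx"],c["cy"]])/[c["fx"],c["fy"]]; th=np.hypot(*u); d=np.array([np.sin(th)*u[0]/th,-np.sin(th)*u[1]/th,-np.cos(th)])
    M=np.array(c["mount"]); R=np.array(s["ee_rot"]); o=R@M[:3,3]+s["tcp_pos"]; d=R@M[:3,:3]@d
    return o+d*(z-o[2])/d[2]
E
python3 - <<'E'
from h import *
s=sense(); c=capture("wrist"); cv2.imwrite("pics/w1.png",c["img"][:,:,::-1])
print(s["tcp_pos"],s["joints"],s["time_s"],np.round(s["ee_rot"],3).tolist(),c["fx"],np.round(c["mount"],3).tolist())
for l,z in(("latch_pad",.03),("lid_edge",.054),("lid_hinge",.05)):
    for r in landmark_of("wrist",l): print(l,round(r["score"],2),r["point"],np.round(watz(c,s,r["point"],z),4))
E
```

```text
[0.50302445 0.03667625 0.15119936] [ 2.26301643e+01  1.43700259e+01 -2.19983952e+01 -2.26873307e-02
 -5.38924702e+01  6.73946492e+01] 3.15 [[1.0, 0.0, -0.004], [0.0, -1.0, -0.001], [-0.004, 0.001, -1.0]] 309.70691628693146 [[0.0, 0.959, 0.284, 0.079], [1.0, -0.0, -0.0, -0.001], [-0.0, 0.284, -0.959, -0.162], [0.0, 0.0, 0.0, 1.0]]
latch_pad 0.81 [316.7, 195.8] [0.5009 0.038  0.03  ]
latch_pad 0.59 [543.1, 98.1] [ 0.6124 -0.2081  0.03  ]
lid_edge 0.94 [421.6, 316.8] [ 0.3707 -0.0764  0.054 ]
lid_edge 0.87 [559.5, 65.5] [ 0.6482 -0.2113  0.054 ]
lid_edge 0.73 [319.7, 162.4] [0.5372 0.0354 0.054 ]
lid_hinge 0.61 [324.0, 62.0] [0.6224 0.0319 0.05  ]
lid_hinge 0.58 [434.6, 246.4] [ 0.4549 -0.0781  0.05  ]
```

View pics/w1.png

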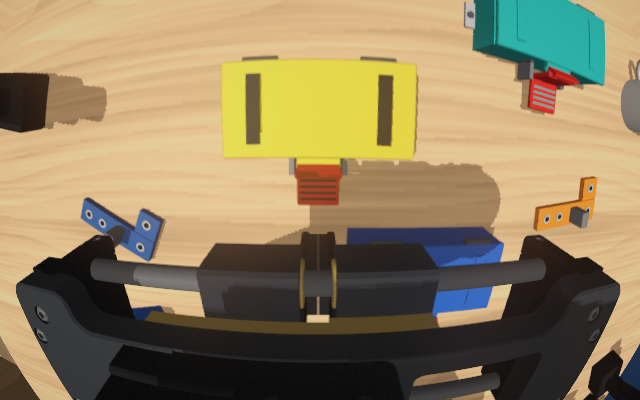

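The wrist view shows the yellow lid at (320,110) with its red pad at (318,187). Blue jig at (122,228), orange jig at (567,205).

```bash
cat > w.py <<'E'
from h import *
import sys
s=sense(); c=capture("wrist"); f=wproj(c,s)
G={"lid":(.581,.036,np.radians(np.arange(-40,41,10))),"jig_orange":(.47,-.309,np.radians(np.arange(-40,41,10))),"jig_blue":(.447,.283,np.radians(np.arange(-70,11,10)))}
for l in sys.argv[1:]:
    x,y,ya=G[l]; p0=f([x,y,.03])[0]
    R=[r for r in silhouettes("wrist",l) if np.hypot(*(np.array(r["point"])-p0))<40]
    if l=="lid":
        h=cv2.cvtColor(c["img"],cv2.COLOR_RGB2HSV); 
    if not R: print(l,"none",p0); continue
    m=R[0]["mask"].astype(float); print(l,R[0]["score"],m.sum(),R[0]["point"],p0,fit([(f,m)],LID if l=="lid" else JIG,(x,y),ya))
E
python3 w.py lid jig_blue jig_orange
```

```text
lid 0.64 18774.0 [316.4, 113.8] [319.84201088 115.18561374] (array([0.5858295 , 0.03630258]), np.float64(-0.3587774052327844), np.float64(0.04632686332761726))
jig_blue 0.68 2411.0 [132.0, 229.8] [113.22827955 242.65940826] (array([0.44627576, 0.28387049]), np.float64(-28.211203130687974), np.float64(0.11481285282701881))
jig_orange 0.68 1800.0 [571.7, 212.8] [579.78961838 221.88641782] (array([ 0.47043835, -0.30954637]), np.float64(6.69367192480765), np.float64(0.05600303857253164))
```

Request:
step_arm --linear '[[-4,-1,40],[0,0,40],[0,0,20],[0,0,12],[0,0,6],[0,0,3],[0,0,2],[0,0,0]]' --delta_rot '[[0,0,0],[0,0,0],[0,0,0],[0,0,0],[0,0,0],[0,0,0],[0,0,0],[0,0,0]]' --grip '[0,0,0,0,0,0,0,0]'

```text
time_s: 4.55
tcp_pos: [0.5015, 0.0382, 0.0302]
ee_rot: [[1.0, -0.0, 0.001], [-0.0, -1.0, 0.0], [0.001, -0.0, -1.0]]
wrist_force: [-1.0, -1.1, 1.4]
gripper_width: 0.008
gripper_force: 0.9
```

Request:
step_arm --linear '[[-2,0,2],[0,0,2],[0,0,1],[0,0,0]]' --delta_rot '[[0,0,0],[0,0,0],[0,0,0],[0,0,0]]' --grip '[0,0,0,0]'

```text
time_s: 5.05
tcp_pos: [0.5004, 0.0383, 0.0259]
ee_rot: [[1.0, 0.001, 0.003], [0.001, -1.0, 0.001], [0.003, -0.001, -1.0]]
wrist_force: [-0.8, -1.1, 7.6]
gripper_width: 0.007
gripper_force: 3.6
```

Request:
step_arm --linear '[[0,0,1.5],[0,0,0],[-5,0,-10],[-10,0,-30],[-20,-10,-50],[-10,-20,-60],[0,0,-20],[0,0,0]]' --delta_rot '[[0,0,0],[0,0,0],[0,0,0],[0,0,0],[0,0,0],[0,0,0],[0,0,0],[0,0,0]]' --grip '[0,0,0,0,0,0,0,0]'

```text
time_s: 6.05
tcp_pos: [0.4543, 0.0681, 0.1933]
ee_rot: [[1.0, 0.0, 0.003], [0.0, -1.0, 0.002], [0.003, -0.002, -1.0]]
wrist_force: [-0.2, 0.3, -0.4]
gripper_width: 0.009
gripper_force: 0.0
```

```bash
python3 - <<'E'
from h import *
s=sense(); c=capture("wrist"); cv2.imwrite("pics/w2.png",c["img"][:,:,::-1])
print(np.round(s["tcp_pos"],4))
for l,z in(("latch_pad",.03),("nest_a",.006),("nest_b",.006),("tray_floor",.006),("lid_hinge",.05),("lid_edge",.125),("drill",0)):
    for r in landmark_of("wrist",l): print(l,round(r["score"],2),np.round(r["point"]),np.round(watz(c,s,r["point"],z),4))
C={n:capture(n) for n in("scene","side")}
for l in("nest_a","nest_b","tray_floor","lid_edge","drill"):
    R=[landmark_of(n,l) for n in C]
    for n,r in zip(C,R):
        for q in r: print(l,n,round(q["score"],2),np.round(q["point"]),np.round(atz(C[n],q["point"],.125 if l=="lid_edge" else 0.0 if l=="drill" else .006),3))
E
```

```text
[0.4543 0.0681 0.1933]
latch_pad 0.97 [345. 140.] [0.5026 0.0405 0.03  ]
latch_pad 0.7 [540.  65.] [ 0.6111 -0.2072  0.03  ]
latch_pad 0.29 [349.  68.] [0.579  0.0366 0.03  ]
nest_a 0.96 [325.  52.] [0.6004 0.0614 0.006 ]
nest_a 0.94 [545.  30.] [ 0.6695 -0.2387  0.006 ]
nest_a 0.84 [417. 200.] [ 0.4293 -0.0521  0.006 ]
nest_a 0.59 [368.  88.] [0.5596 0.013  0.006 ]
nest_b 0.96 [325.  52.] [0.6004 0.0614 0.006 ]
nest_b 0.94 [545.  30.] [ 0.6695 -0.2387  0.006 ]
nest_b 0.84 [417. 200.] [ 0.4293 -0.0521  0.006 ]
nest_b 0.59 [368.  88.] [0.5596 0.013  0.006 ]
tray_floor 0.58 [529.  14.] [ 0.6862 -0.2114  0.006 ]
tray_floor 0.56 [349.  70.] [0.5795 0.0342 0.006 ]
lid_hinge 0.75 [354.  22.] [0.6238 0.0335 0.05  ]
lid_hinge 0.67 [125. 288.] [0.3162 0.3317 0.05  ]
lid_hinge 0.62 [454. 189.] [ 0.4549 -0.0793  0.05  ]
lid_hinge 0.5 [370.  86.] [0.5583 0.0179 0.05  ]
lid_edge 0.94 [554.  36.] [ 0.6203 -0.1459  0.125 ]
lid_edge 0.9 [441. 256.] [ 0.4139 -0.0395  0.125 ]
drill 0.79 [57. 63.] [0.6384 0.4556 0.    ]
nest_a scene 0.92 [233. 213.] [ 0.672 -0.231  0.006]
nest_a scene 0.86 [413. 171.] 
[... 2007 characters left out ...]
.] [ 0.412 -0.07   0.006]
tray_floor side 0.59 [327. 204.] [0.585 0.035 0.006]
tray_floor side 0.57 [186. 174.] [0.28  0.327 0.006]
lid_edge scene 0.93 [240. 201.] [ 0.699 -0.177  0.125]
lid_edge scene 0.81 [303. 157.] [ 0.442 -0.064  0.125]
lid_edge scene 0.7 [306. 213.] [0.668 0.036 0.125]
lid_edge scene 0.69 [418. 160.] [0.312 0.311 0.125]
lid_edge side 0.94 [165. 170.] [0.232 0.228 0.125]
lid_edge side 0.73 [264. 256.] [ 0.353 -0.125  0.125]
lid_edge side 0.67 [352. 164.] [0.653 0.03  0.125]
lid_edge side 0.65 [399. 251.] [ 0.603 -0.245  0.125]
drill scene 0.69 [311. 215.] [0.58  0.018 0.   ]
drill scene 0.67 [428. 265.] [0.634 0.437 0.   ]
drill side 0.71 [283. 117.] [0.643 0.459 0.   ]
```

View pics/w2.png

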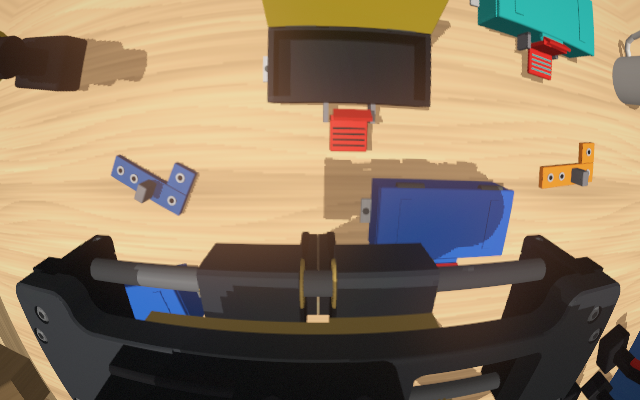

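Lid is open: it stands at the top and the black tray is empty at (350,68). Now over to the blue jig for a close look.

Request:
step_arm --linear '[[0,-54,0],[-2,-54,0],[-4,-54,0],[-2,-54,0],[0,0,0],[0,0,20],[0,0,20],[0,0,10],[0,0,0]]' --delta_rot '[[0,0,0],[0,0,0],[0,0,0],[0,0,0],[0,0,0.164],[0,0,0.164],[0,0,0.164],[0,0,0],[0,0,0]]' --grip '[60,60,60,60,60,60,60,60,60]'

```text
time_s: 8.18
tcp_pos: [0.4462, 0.2833, 0.1411]
ee_rot: [[0.882, -0.471, -0.001], [-0.471, -0.882, -0.001], [-0.0, 0.001, -1.0]]
wrist_force: [0.5, -0.2, 0.2]
gripper_width: 0.69
gripper_force: 0.0
```

```bash
cat > w2.py <<'E'
from h import *
import sys
l=sys.argv[1]; g=[float(v) for v in sys.argv[2:5]]
s=sense(); c=capture("wrist"); f=wproj(c,s); cv2.imwrite(f"pics/{sys.argv[5]}.png",c["img"][:,:,::-1])
print(np.round(s["tcp_pos"],4),np.round(s["ee_rot"],3).tolist(),np.round(s["joints"],1))
for r in landmark_of("wrist",l): print(r["score"],r["point"],watz(c,s,r["point"],0),f([g[0],g[1],0]))
for r in silhouettes("wrist",l):
    m=r["mask"].astype(float); print(r["score"],m.sum(),r["point"])
    if np.hypot(*(f([g[0],g[1],.01])[0]-r["point"]))<90: print(fit([(f,m)],JIG,g[:2],np.radians(g[2]+np.arange(-10,11,5))))
E
python3 w2.py jig_blue .446 .284 -28 w3
```

```text
[0.4462 0.2833 0.1411] [[0.882, -0.471, -0.001], [-0.471, -0.882, -0.001], [-0.0, 0.001, -1.0]] [ 50.   17.1 -19.7   0.  -53.3  11.9]
0.72 [318.0, 185.8] [0.44874562 0.28226475 0.        ] [[317.76155347 188.91203066]]
0.27 [107.2, 112.3] [0.63990053 0.45161789 0.        ] [[317.76155347 188.91203066]]
```

View pics/w3.png

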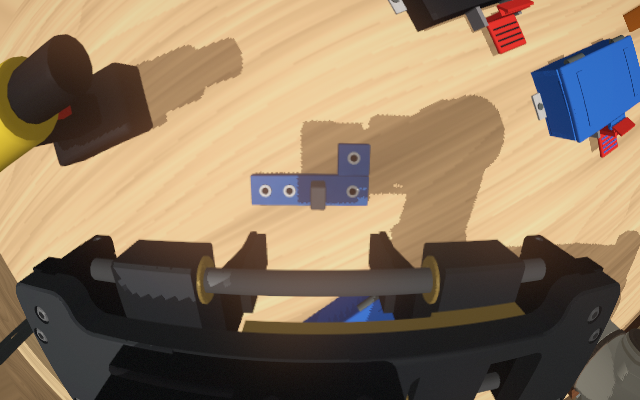

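The wrist view shows the blue jig at (310,185), its rib at (318,195), right under the fingers. It is aligned to within about a degree and the drill is clear of it.

```bash
python3 - <<'E'
from h import *
s=sense(); c=capture("wrist"); f=wproj(c,s); h=cv2.cvtColor(c["img"],cv2.COLOR_RGB2HSV)
m=((h[...,0]>100)&(h[...,0]<135)&(h[...,1]>90)).astype(np.uint8); m[:140]=0;m[215:]=0;m[:,:240]=0;m[:,380:]=0
m=cv2.morphologyEx(m,cv2.MORPH_CLOSE,np.ones((13,13),np.uint8)).astype(float)
m[178:204,309:327]=1; print(m.sum())
print(fit([(f,m)],JIG[:2],(.447,.283),np.radians([-33,-28,-23])))
E
```

```text
1797.0
(array([0.44286874, 0.28474908]), np.float64(-30.057632280164427), np.float64(0.6242798974760949))
```

```bash
python3 - <<'E'
from h import *
s=sense(); c=capture("wrist"); f=wproj(c,s); I=c["img"].astype(int)
h=cv2.cvtColor(c["img"],cv2.COLOR_RGB2HSV); print([h[y,x].tolist() for y,x in((182,275),(182,340),(165,345),(165,320),(165,280))])
m=((I[...,2]>I[...,0]+8)).astype(np.uint8); m[:140]=0;m[215:]=0;m[:,:240]=0;m[:,380:]=0
m=cv2.morphologyEx(m,cv2.MORPH_OPEN,np.ones((3,3),np.uint8))
m=cv2.morphologyEx(np.pad(m,20),cv2.MORPH_CLOSE,cv2.getStructuringElement(cv2.MORPH_ELLIPSE,(13,13)))[20:-20,20:-20].astype(float)
m[178:204,309:327]=1; print(m.sum())
cost=fit([(f,m)],JIG[:2],(.447,.283),np.radians([-33,-28,-23])); print(cost)
E
```

```text
[[113, 92, 174], [120, 65, 113], [119, 71, 115], [15, 108, 163], [19, 84, 238]]
4338.0
(array([0.44577043, 0.28471769]), np.float64(-28.796937630765253), np.float64(0.09867232470939014))
```

Request:
step_arm --linear '[[3.6,-0.8,40],[0,0,40],[0,0,25],[0,0,15],[0,0,8],[0,0,0],[0,0,0]]' --delta_rot '[[0,0,0.009],[0,0,0],[0,0,0],[0,0,0],[0,0,0],[0,0,0],[0,0,0]]' --grip '[60,60,60,60,60,60,30]'

```text
time_s: 9.3
tcp_pos: [0.4504, 0.2832, 0.0145]
ee_rot: [[0.877, -0.48, 0.001], [-0.48, -0.877, 0.001], [0.001, -0.002, -1.0]]
wrist_force: [-0.3, -0.4, 0.3]
gripper_width: 0.639
gripper_force: 0.0
```

Request:
step_arm --linear '[[0,0,0],[0,0,0],[0,0,0],[0,0,0],[0,0,0]]' --delta_rot '[[0,0,0],[0,0,0],[0,0,0],[0,0,0],[0,0,0]]' --grip '[0,0,0,0,0]'

```text
time_s: 9.93
tcp_pos: [0.4496, 0.2822, 0.0136]
ee_rot: [[0.877, -0.481, -0.001], [-0.481, -0.877, -0.001], [-0.0, 0.001, -1.0]]
wrist_force: [-0.1, -0.9, 1.5]
gripper_width: 0.156
gripper_force: 30.0
```

```bash
python3 - <<'E'
from h import *
I=cv2.imread("pics/w2.png"); c=capture("wrist"); s=dict(tcp_pos=np.array([.4543,.0681,.1933]),ee_rot=np.array([[1,0,.003],[0,-1,.002],[.003,-.002,-1]])); f=wproj(c,s)
V=I.max(2); m=(V<95).astype(np.uint8); m[:45]=0; m[112:]=0; m[:,:250]=0; m[:,450:]=0
m[95:,322:378]=0
n,L,S,_=cv2.connectedComponentsWithStats(m); k=1+S[1:,4].argmax(); m=(L==k).astype(np.uint8)
m=cv2.morphologyEx(m,cv2.MORPH_CLOSE,np.ones((5,5),np.uint8)); print(S[k])
for y in(50,60,70,80,90,98): x=np.nonzero(m[y])[0]; print(y,x.min(),x.max())
for x in(272,285,300,315,385,400,420,428): print(x,np.nonzero(m[:,x])[0].max(),end="; ")
B=[box(-40,40,-83,83,0,46)]
def cost(v):
    r=render(f,[v[0]/100,v[1]/100,v[2]],B); r[:45]=0; r[112:]=0; r[95:,322:378]=0
    return 1-np.minimum(r,m).sum()/np.maximum(r,m).sum()
x0=np.array([58,3.7,0.]); r=minimize(cost,x0,method="Nelder-Mead",options=dict(initial_simplex=np.vstack([x0,x0+[1,0,0],x0+[0,1,0],x0+[0,0,.05]]),xatol=1e-3)); print(r.x[:2]/100,np.degrees(r.x[2]),r.fun)
E
```

```text
[ 273   45  158   62 8402]
50 273 430
60 273 430
70 273 430
80 274 429
90 274 429
98 305 429Traceback (most recent call last):
  File "<stdin>", line 8, in <module>
    return umr_maximum(a, axis, None, out, keepdims, initial, where)
ValueError: zero-size array to reduction operation maximum which has no identity
```

Request:
step_arm --linear '[[0,0,-30],[0,0,-50],[0,0,-40],[0,0,0],[0,0,0],[0,0,0],[0,0,0],[0,0,0],[0,0,0],[0,0,0]]' --delta_rot '[[0,0,0],[0,0,0],[0,0,0.17],[0,0,0.17],[0,0,0.17],[0,0,0.17],[0,0,0.17],[0,0,0.17],[0,0,0.17],[0,0,0.17]]' --grip '[0,0,0,0,0,0,0,0,0,0]'

```text
time_s: 11.22
tcp_pos: [0.4495, 0.2824, 0.1329]
ee_rot: [[-0.292, -0.956, -0.001], [-0.956, 0.292, -0.0], [0.001, 0.001, -1.0]]
wrist_force: [0.0, 0.1, -1.0]
gripper_width: 0.157
gripper_force: 30.0
```

Request:
step_arm --linear '[[0,0,0],[0,0,0],[0,0,0],[0,0,0],[0,0,0],[0,0,0],[0,0,0],[0,0,0],[0,0,0]]' --delta_rot '[[0,0,0.17],[0,0,0.17],[0,0,0.17],[0,0,0.17],[0,0,0.17],[0,0,0.17],[0,0,0.17],[0,0,0.1],[0,0,0]]' --grip '[0,0,0,0,0,0,0,0,0]'

```text
time_s: 12.35
tcp_pos: [0.4495, 0.2824, 0.1331]
ee_rot: [[-1.0, 0.009, -0.001], [0.009, 1.0, -0.0], [0.001, -0.0, -1.0]]
wrist_force: [-0.3, -0.5, -1.8]
gripper_width: 0.159
gripper_force: 30.0
```

```bash
python3 - <<'E'
from h import *
I=cv2.imread("pics/w2.png"); c=capture("wrist"); s=dict(tcp_pos=np.array([.4543,.0681,.1933]),ee_rot=np.array([[1,0,.003],[0,-1,.002],[.003,-.002,-1]])); f=wproj(c,s)
V=I.max(2).astype(int)
print(V[70,255:290].tolist()); print(V[70,418:445].tolist()); print(V[85:115,300].tolist()); print(V[85:115,410].tolist())
# outer edges: first strong dark step
P=[]
for p in ([.540,-.046,.046],[.540,.119,.046],[.540,-.046,.0],[.540,.119,.0],[.546,-.04,.046],[.546,.113,.046]): print(np.round(f(p)[0],1),end=" ")
E
```

```text
[236, 236, 236, 236, 236, 236, 236, 233, 225, 206, 167, 129, 115, 104, 103, 103, 102, 100, 94, 87, 87, 85, 85, 87, 88, 87, 87, 86, 86, 85, 84, 85, 83, 83, 81]
[58, 59, 60, 58, 59, 59, 60, 61, 68, 70, 69, 69, 98, 207, 235, 235, 235, 235, 235, 235, 235, 235, 235, 235, 235, 235, 235]
[92, 92, 94, 93, 93, 95, 95, 95, 96, 96, 96, 96, 96, 97, 97, 98, 96, 97, 163, 197, 230, 237, 237, 237, 238, 237, 237, 237, 237, 237]
[74, 75, 75, 75, 76, 75, 77, 78, 77, 77, 77, 78, 80, 80, 81, 81, 82, 82, 82, 81, 84, 117, 168, 177, 225, 236, 237, 237, 237, 237]
[428.6 106.5] [265.9 103.3] [415.3 106.7] [272.6 104.2] [423.3 100.4] [271.8  97.1]
```

```bash
python3 - <<'E'
from h import *
I=cv2.imread("pics/w2.png"); c=capture("wrist"); s=dict(tcp_pos=np.array([.4543,.0681,.1933]),ee_rot=np.array([[1,0,.003],[0,-1,.002],[.003,-.002,-1]])); f=wproj(c,s)
m=(I.max(2)<150).astype(np.uint8)
W=np.zeros(m.shape,bool); W[50:115,255:322]=1; W[50:115,378:445]=1; m=m*W
def cost(v):
    r=render(f,[v[0]/100,v[1]/100,v[2]],[box(-40,40,-83,83,0,46)])*W
    return 1-np.minimum(r,m).sum()/np.maximum(r,m).sum()
x0=np.array([58,3.7,0.]); r=minimize(cost,x0,method="Nelder-Mead",options=dict(initial_simplex=np.vstack([x0,x0+[1,0,0],x0+[0,1,0],x0+[0,0,.05]]),xatol=1e-3)); print(r.x[:2]/100,np.degrees(r.x[2]),r.fun)
E
```

```text
[0.58165158 0.0348024 ] -0.6899521414376489 0.016034947759221208
```

Request:
step_arm --linear '[[-29.4,-44.4,0],[-29.4,-44.4,0],[-29.4,-44.4,0],[-29.4,-44.4,0],[-29.4,-44.4,0],[0,0,20],[0,0,13],[0,0,0]]' --delta_rot '[[0,0,0],[0,0,0],[0,0,0],[0,0,0],[0,0,0],[0,0,0],[0,0,0],[0,0,0]]' --grip '[0,0,0,0,0,0,0,0]'

```text
time_s: 13.45
tcp_pos: [0.5936, 0.0593, 0.0992]
ee_rot: [[-1.0, 0.009, -0.003], [0.009, 1.0, -0.001], [0.003, -0.001, -1.0]]
wrist_force: [-0.1, 0.3, -1.5]
gripper_width: 0.159
gripper_force: 30.0
```

```bash
python3 - <<'E'
from h import *
s=sense(); c=capture("wrist"); cv2.imwrite("pics/w4.png",c["img"][:,:,::-1]); f=wproj(c,s)
print(np.round(s["tcp_pos"],4),np.round(s["ee_rot"],3).tolist(),s["joints"])
R=np.array(s["ee_rot"]); print(np.round(f(np.array([[.5815-.04,.0355-.083,.046],[.5815-.04,.0355+.083,.046],[.5815-.034,.0355-.077,.046],[.5815-.034,.0355+.077,.046]])),1))
yaw=np.arctan2(R[1,0],R[0,0]); 
for B in JIG[:2]: print(np.round(f(place([s["tcp_pos"][0]+.004,s["tcp_pos"][1],yaw],B)+[0,0,s["tcp_pos"][2]-.0136]),0).tolist())
E
```

```text
[0.5936 0.0593 0.0992] [[-1.0, 0.009, -0.003], [0.009, 1.0, -0.001], [0.003, -0.001, -1.0]] [ 2.12391160e+01  2.58419857e+01 -1.27818094e+01 -1.33899547e-02
 -5.15640678e+01 -1.11721314e+02]
[[174.  151.7]
 [399.3 147.3]
 [181.6 159.2]
 [390.9 155.5]]
[[393.0, 266.0], [397.0, 273.0], [216.0, 264.0], [211.0, 272.0], [398.0, 221.0], [402.0, 227.0], [210.0, 221.0], [205.0, 226.0]]
[[398.0, 221.0], [402.0, 227.0], [348.0, 222.0], [350.0, 228.0], [401.0, 172.0], [406.0, 175.0], [349.0, 171.0], [351.0, 175.0]]
```

View pics/w4.png

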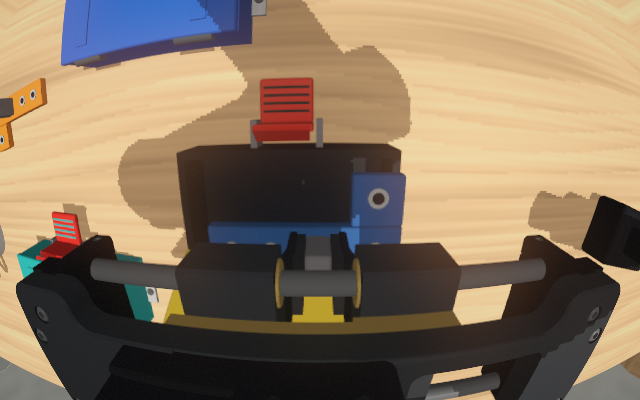

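Jig is held square over the tray: foot at (378,198), case front edge from (178,150) to (401,147). I'll measure the edges exactly.

```bash
python3 - <<'E'
from h import *
I=cv2.imread("pics/w4.png").max(2).astype(int)
for y in(155,160,180,200): print(y,I[y,168:206].tolist(),I[y,384:412].tolist())
for x in(190,220,340,390): print(x,I[136:165,x].tolist())
B=cv2.imread("pics/w4.png").astype(int); d=B[...,0]-B[...,2]
print(d[168:182,378].tolist(),d[190,344:356].tolist(),d[190,398:410].tolist(),d[232,200:216].tolist(),d[216:228,250].tolist())
c=capture("wrist");s=sense();f=wproj(c,s)
for x,y,a in((.5815,.0355,-.6),(.5815,.0375,-.6),(.5825,.0375,-.6)):
    print(np.round(f(place([x,y,np.radians(a)],np.array([[-40,-83,46],[-40,83,46],[-34,-77,46],[-34,77,46],[-34,0,46],[-40,60,46],[-20,-83,46],[-20,83,46]])/1e3)),1).tolist())
E
```

```text
155 [172, 172, 171, 171, 171, 171, 171, 170, 126, 81, 78, 76, 76, 76, 76, 75, 75, 75, 74, 74, 73, 73, 73, 72, 71, 71, 71, 69, 71, 69, 70, 69, 68, 68, 68, 68, 68, 66] [72, 75, 74, 76, 75, 76, 77, 78, 77, 79, 81, 80, 80, 81, 81, 82, 83, 216, 234, 238, 238, 238, 238, 238, 238, 238, 238, 238]
160 [161, 161, 161, 161, 162, 161, 161, 161, 157, 80, 75, 74, 74, 72, 73, 72, 71, 70, 70, 70, 68, 67, 68, 68, 66, 66, 66, 65, 66, 65, 64, 64, 63, 64, 63, 64, 65, 64] [69, 69, 70, 70, 73, 73, 73, 74, 74, 77, 79, 81, 81, 84, 84, 85, 112, 224, 237, 237, 238, 238, 238, 238, 238, 238, 238, 238]
180 [173, 173, 173, 172, 173, 173, 173, 173, 172, 172, 140, 87, 65, 65, 64, 64, 63, 61, 60, 58, 58, 58, 58, 57, 56, 55, 55, 54, 54, 53, 52, 52, 51, 51, 50, 49, 50, 52] [111, 110, 111, 112, 111, 111, 111, 112, 112, 111, 111, 110, 112, 111, 111, 111, 111, 111, 110, 111, 113, 128, 231, 238, 238, 238, 238, 238]
200 [161, 160, 160, 161, 160, 160, 160, 160, 160, 160, 160, 159, 159, 84, 61, 59, 59, 58, 57, 58, 55, 52, 53, 52, 52, 51, 51, 51, 49, 49, 50, 49, 48, 46, 46, 45, 46, 46] [105, 131, 142, 140, 125, 112, 110, 110,
[... 594 characters left out ...]
, 75, 74, 73, 74, 74, 73, 74]
[-25, -25, -24, -24, 5, 12, 21, 30, 37, 39, 40, 41, 40, 41] [-6, -7, -7, -8, -7, -6, 3, 21, 41, 49, 54, 57] [29, 28, 28, 27, 27, 25, 10, -71, -84, -85, -86, -85] [-21, -21, -20, -19, -17, -18, -17, -12, 30, 53, 54, 54, 54, 53, 55, 55] [-1, -2, -2, -1, -1, 11, 27, 41, 43, 42, 48, 57]
[[174.3, 148.4], [398.5, 146.3], [181.8, 155.9], [390.1, 154.3], [282.1, 153.4], [367.1, 145.4], [176.5, 174.2], [397.1, 173.5]]
[[176.6, 148.2], [401.2, 146.4], [184.2, 155.8], [392.8, 154.4], [284.9, 153.3], [369.9, 145.5], [178.8, 174.1], [399.7, 173.5]]
[[176.7, 149.5], [401.1, 147.7], [184.3, 157.1], [392.7, 155.7], [285.0, 154.7], [369.9, 146.9], [178.9, 175.4], [399.6, 174.9]]
```

Request:
step_arm --linear '[[0,2.5,0],[0,0,25],[0,0,20],[0,0,12],[0,0,8],[0,0,6],[0,0,4],[0,0,0]]' --delta_rot '[[0,0,0],[0,0,0],[0,0,0],[0,0,0],[0,0,0],[0,0,0],[0,0,0],[0,0,0]]' --grip '[0,0,0,0,0,0,0,0]'

```text
time_s: 14.55
tcp_pos: [0.5947, 0.0617, 0.0256]
ee_rot: [[-1.0, 0.01, -0.0], [0.01, 1.0, -0.0], [0.0, -0.0, -1.0]]
wrist_force: [0.7, 0.2, -1.9]
gripper_width: 0.154
gripper_force: 30.0
```

Request:
step_arm --linear '[[0.7,0,3],[0,0,2],[0,0,1],[0,0,0]]' --delta_rot '[[0,0,0],[0,0,0],[0,0,0],[0,0,0]]' --grip '[0,0,0,0]'

```text
time_s: 15.05
tcp_pos: [0.5941, 0.0617, 0.0197]
ee_rot: [[-1.0, 0.01, 0.0], [0.01, 1.0, 0.0], [-0.0, 0.0, -1.0]]
wrist_force: [0.1, -0.1, -1.7]
gripper_width: 0.158
gripper_force: 30.0
```

Request:
step_arm --linear '[[0,0,0],[0,0,0],[0,0,0],[0,0,-20],[0,0,-40],[0,0,-50],[0,0,-10],[0,0,0]]' --delta_rot '[[0,0,0],[0,0,0],[0,0,0],[0,0,0],[0,0,0],[0,0,0],[0,0,0],[0,0,0]]' --grip '[30,30,30,30,30,30,30,30]'

```text
time_s: 16.05
tcp_pos: [0.5941, 0.0619, 0.1403]
ee_rot: [[-1.0, 0.01, 0.001], [0.01, 1.0, 0.001], [-0.001, 0.001, -1.0]]
wrist_force: [-0.7, -0.6, -0.3]
gripper_width: 0.344
gripper_force: 0.0
```

```bash
python3 - <<'E'
from h import *
s=sense(); c=capture("wrist"); cv2.imwrite("pics/w5.png",c["img"][:,:,::-1]); print(s["tcp_pos"])
c=capture("scene")
for r in landmark_of("scene","mug"): print("mug",r["score"],atz(c,r["point"],0))
c=capture("side")
for r in landmark_of("side","mug"): print("mug",r["score"],atz(c,r["point"],0))
print(atz(c,(472,362),0))
E
```

```text
[0.5941149  0.06185066 0.14026924]
mug 0.72 [ 0.62736656 -0.45822189  0.        ]
mug 0.44 [ 0.47348517 -0.30512427  0.        ]
mug 0.78 [ 0.63889663 -0.44697504  0.        ]
[ 0.64139622 -0.47021056  0.        ]
```

View pics/w5.png

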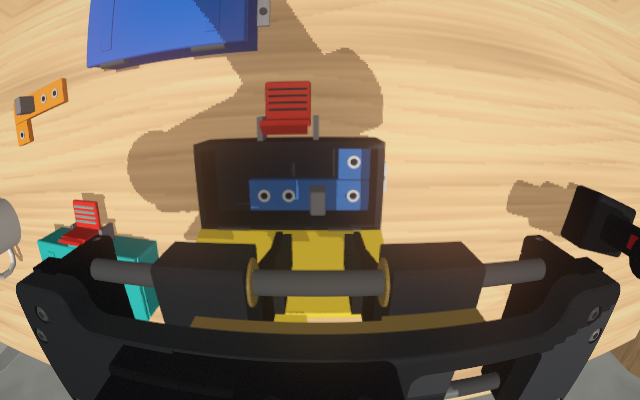

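The blue jig lies flat in the tray, leg at the hinge side (310,195) and foot at (353,160). Next, the orange jig.

Request:
step_arm --linear '[[17.2,-53,0],[17.2,-53,0],[17.2,-53,0],[17.2,-53,0],[17.2,-53,0],[17.2,-53,0],[17,-53,0],[0,0,0],[0,0,0]]' --delta_rot '[[0,0,0],[0,0,0],[0,0,0],[0,0,0],[0,0,0],[0,0,0],[0,0,0],[0,0,-0.124],[0,0,0]]' --grip '[60,60,60,60,60,60,60,60,60]'

```text
time_s: 17.42
tcp_pos: [0.4695, -0.3086, 0.1386]
ee_rot: [[-0.994, -0.111, -0.002], [-0.111, 0.994, 0.001], [0.002, 0.001, -1.0]]
wrist_force: [0.8, 0.4, -0.9]
gripper_width: 0.692
gripper_force: 0.0
```

```bash
python3 - <<'E'
from h import *
s=sense(); c=capture("wrist"); f=wproj(c,s); cv2.imwrite("pics/w6.png",c["img"][:,:,::-1]); h=cv2.cvtColor(c["img"],cv2.COLOR_RGB2HSV)
print(np.round(s["tcp_pos"],4),np.round(s["ee_rot"],3).tolist(),np.round(s["joints"]))
m=((h[...,0]>5)&(h[...,0]<18)&(h[...,1]>170)).astype(np.uint8); 
n,L,S,_=cv2.connectedComponentsWithStats(m[100:300]); k=1+S[1:,4].argmax(); m[:]=0; m[100:300]=L==k; print(S[k],100)
m=cv2.morphologyEx(m,cv2.MORPH_CLOSE,cv2.getStructuringElement(cv2.MORPH_ELLIPSE,(13,13))).astype(float); print(m.sum())
J=JIG[:2]; P=fit([(f,m)],JIG,(.4704,-.3095),np.radians([2,6.6,11])); print(P)
for r in landmark_of("wrist","jig_orange"): print(r["score"],r["point"],watz(c,s,r["point"],0))
cv2.imwrite("pics/w6m.png",np.vstack([c["img"][120:280,200:440,::-1],np.repeat((m[120:280,200:440,None]*255).astype(np.uint8),3,2)]))
E
```

```text
[ 0.4695 -0.3086  0.1386] [[-0.994, -0.111, -0.002], [-0.111, 0.994, 0.001], [0.002, 0.001, -1.0]] [-17.  20. -15.  -0. -55. -67.]
[ 266   76  118   60 3260] 100
3467.0
(array([ 0.47126096, -0.30915844]), np.float64(6.3375063288197975), np.float64(0.2890059344911402))
0.95 [317.6, 188.0] [ 0.46881264 -0.3080477   0.        ]
```

View pics/w6m.png

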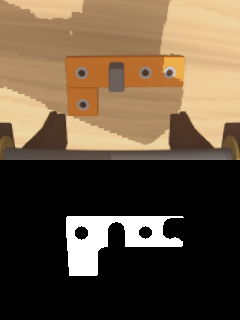

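The orange jig, at (322,190), is centred between the open fingers and aligned.

Request:
step_arm --linear '[[-0.8,0,40],[0,0,40],[0,0,25],[0,0,13],[0,0,7],[0,0,0],[0,0,0]]' --delta_rot '[[0,0,0],[0,0,0],[0,0,0],[0,0,0],[0,0,0],[0,0,0],[0,0,0]]' --grip '[60,60,60,60,60,60,30]'

```text
time_s: 18.4
tcp_pos: [0.4718, -0.3083, 0.0156]
ee_rot: [[-0.993, -0.114, 0.002], [-0.114, 0.993, -0.001], [-0.002, -0.001, -1.0]]
wrist_force: [0.0, -0.2, 0.4]
gripper_width: 0.639
gripper_force: 0.0
```

Request:
step_arm --linear '[[0,0,0],[0,0,0],[0,0,0],[0,0,0],[0,0,0],[0,0,-30],[0,0,-50],[0,0,-30],[0,0,0]]' --delta_rot '[[0,0,0],[0,0,0],[0,0,0],[0,0,0],[0,0,0],[0,0,0],[0,0,0],[0,0,0.12],[0,0,0]]' --grip '[0,0,0,0,0,0,0,0,0]'

```text
time_s: 19.52
tcp_pos: [0.4723, -0.3084, 0.1267]
ee_rot: [[-1.0, 0.005, 0.005], [0.005, 1.0, -0.001], [-0.005, -0.001, -1.0]]
wrist_force: [0.4, 0.1, -2.6]
gripper_width: 0.157
gripper_force: 30.0
```

Request:
step_arm --linear '[[-15,53.5,0],[-15,53.5,0],[-15,53.5,0],[-15,53.5,0],[-15,53.5,0],[-15,53.5,0],[0,0,15],[0,0,12],[0,0,0]]' --delta_rot '[[0,0,0.005],[0,0,0],[0,0,0],[0,0,0],[0,0,0],[0,0,0],[0,0,0],[0,0,0],[0,0,0]]' --grip '[0,0,0,0,0,0,0,0,0]'

```text
time_s: 20.65
tcp_pos: [0.5621, 0.0106, 0.0952]
ee_rot: [[-1.0, 0.012, -0.006], [0.012, 1.0, -0.001], [0.006, -0.001, -1.0]]
wrist_force: [0.3, -0.3, -2.4]
gripper_width: 0.157
gripper_force: 30.0
```

```bash
python3 - <<'E'
from h import *
s=sense(); c=capture("wrist"); I=c["img"]; cv2.imwrite("pics/w7.png",I[:,:,::-1]); f=wproj(c,s)
t=s["tcp_pos"]; R=np.array(s["ee_rot"]); print(np.round(t,4),np.round(R,3).tolist())
yaw=np.arctan2(R[1,0],R[0,0])+np.pi
print("pred jig top corners (foot then leg)")
V=np.array([[15.5,-50,10],[46.5,-50,10],[46.5,-19,10],[-15.5,-50,10],[-15.5,67,10],[15.5,67,10]])/1e3
print(np.round(f(place([t[0],t[1],yaw],V)+[0,0,t[2]-.0142]),1).tolist())
print("pred case",np.round(f(place([.581,.0375,-.0105],np.array([[-40,-83,46],[-40,83,46],[-34,-77,46],[-34,77,46]])/1e3)),1).tolist())
h=cv2.cvtColor(I,cv2.COLOR_RGB2HSV); m=(h[...,0]>3)&(h[...,0]<20)&(h[...,1]>165); m[:130]=0
for y in(185,195,205,215,225): x=np.nonzero(m[y,150:420])[0]+150; print(y,x.min() if len(x) else None,x.max() if len(x) else None)
for x in(215,240,270,370,385,395): y=np.nonzero(m[:290,x])[0]; print(x,y.min() if len(y) else None,y.max() if len(y) else None)
cv2.imwrite("pics/w7c.png",cv2.resize(I[100:290,140:440,::-1],None,fx=2.6,fy=2.6,interpolation=cv2.INTER_CUBIC))
E
```

```text
[0.5621 0.0106 0.0952] [[-1.0, 0.012, -0.006], [0.012, 1.0, -0.001], [0.006, -0.001, -1.0]]
pred jig top corners (foot then leg)
[[236.2, 266.8], [241.6, 307.0], [287.6, 308.9], [231.2, 220.2], [428.8, 220.0], [422.6, 265.9]]
pred case [[239.1, 191.2], [461.7, 191.5], [247.6, 199.2], [454.0, 199.1]]
185 379 381
195 None None
205 None None
215 239 419
225 235 419
215 None None
240 215 243
270 214 240
370 143 235
385 215 243
395 215 238
```

View pics/w7c.png

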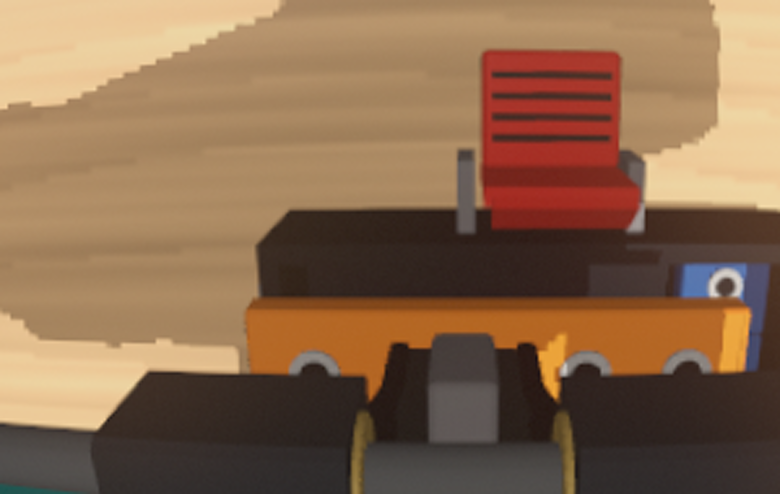

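```bash
python3 - <<'E'
from h import *
s=sense(); c=capture("wrist"); I=c["img"].astype(int); f=wproj(c,s); print(s["tcp_pos"])
print("blue foot corners",np.round(f([[.5515,.0812,.016],[.5515,.0812,.006],[.5515,.1122,.016]]),1).tolist())
for x in(.581,.583,.585):
    print(x,[np.round(f([x+a/1e3,y,z/1e3])[0],1).tolist() for a,y,z in((-40,-.02,0),(-40,-.02,46),(-34,-.02,46),(-34,-.02,6),(-40,.10,0),(-40,.10,46),(-34,.10,46),(-92,.0375,30))])
g=I.sum(2)//3
for col in(262,270,285,440,445): print(col,g[175:216,col].tolist())
b=I[...,2]-I[...,0]; print([b[198:206,x].tolist() for x in(410,414)],b[208,396:412].tolist(), g[205,425:470].tolist())
E
```

```text
[0.56310137 0.01072795 0.09634089]
blue foot corners [[401.8, 192.0], [398.8, 189.0], [436.1, 191.8]]
0.581 [[280.7, 176.5], [273.3, 190.0], [273.7, 198.1], [280.2, 185.0], [418.0, 175.7], [436.6, 188.6], [435.9, 196.4], [352.3, 114.9]]
0.583 [[280.8, 178.8], [273.4, 192.7], [273.8, 200.8], [280.3, 187.3], [417.9, 177.9], [436.4, 191.2], [435.7, 198.9], [352.3, 117.6]]
0.585 [[280.9, 181.0], [273.5, 195.4], [274.0, 203.4], [280.4, 189.6], [417.7, 180.1], [436.2, 193.8], [435.4, 201.5], [352.3, 120.3]]
262 [134, 133, 135, 97, 60, 40, 41, 41, 39, 40, 40, 39, 41, 38, 39, 40, 40, 40, 43, 44, 43, 41, 42, 42, 43, 41, 43, 42, 41, 42, 41, 40, 40, 42, 40, 41, 40, 40, 42, 56, 70]
270 [133, 133, 134, 92, 57, 40, 39, 40, 39, 39, 38, 38, 38, 37, 40, 38, 38, 40, 43, 43, 41, 41, 40, 41, 42, 40, 40, 41, 41, 39, 39, 41, 39, 38, 39, 40, 40, 38, 38, 56, 70]
285 [132, 134, 131, 78, 49, 38, 38, 36, 37, 36, 37, 36, 35, 36, 37, 36, 37, 38, 41, 41, 41, 39, 40, 39, 39, 39, 39, 40, 40, 39, 40, 39, 38, 39, 39, 38, 37, 36, 39, 54, 67]
440 [204, 205, 205, 203, 172, 110, 65, 61, 60, 62, 62, 61, 60, 61, 61, 60, 64, 72, 75, 75, 73, 74, 73, 72, 68, 58, 57, 57, 57, 56, 56, 56, 55, 54, 54, 54, 55, 54, 54, 54, 53]
445 [204, 205, 205, 204, 203, 203, 204, 181, 101, 63, 61, 61, 62, 62, 62, 62, 64, 72, 75, 75, 77, 75, 74, 73, 69, 59, 58, 57, 57, 58, 58, 57, 57, 56, 57, 56, 55, 56, 54, 55, 56]
[[-12, 29, 80, 84, 86, 86, 86, 85], [-14, 27, 79, 84, 63, 9, -10, -12]] [-26, -27, -20, -3, 4, 34, 70, 87, 88, 89, 87, 88, 87, 87, 86, 45] [132, 94, 90, 90, 90, 90, 89, 90, 90, 85, 69, 55, 55, 53, 56, 56, 58, 56, 56, 57, 58, 58, 58, 57, 59, 59, 64, 73, 75, 74, 73, 75, 74, 166, 196, 199, 199, 199, 200, 199, 199, 197, 197, 197, 197]
```

```bash
python3 - <<'E'
from h import *
I=cv2.imread("pics/w5.png")[:,:,::-1].astype(int); c=capture("wrist")
s=dict(tcp_pos=np.array([.5941,.0619,.1403]),ee_rot=np.array([[-1,.01,.001],[.01,1,.001],[-.001,.001,-1]])); f=wproj(c,s)
b=I[...,2]-I[...,0]; g=I.sum(2)//3
for col in(256,278,298,345,360): print(col,b[140:225,col].tolist())
for r in(165,172,185,195): print(r,b[r,240:256].tolist(),b[r,330:342].tolist(),b[r,354:366].tolist())
for col in(215,300,372): print(col,g[134:152,col].tolist(),g[195:235,col].tolist())
for r in(170,200): print(r,g[r,190:212].tolist(),g[r,368:392].tolist())
V=np.array([[-15.5,0,10],[15.5,30,10],[15.5,60,10],[46.5,-35,10],[15.5,67,10],[-15.5,67,10],[46.5,-19,10],[15.5,-50,10],[46.5,-50,10]])/1e3
print(np.round(f(place([.598,.0622,np.pi-.0105],V)+[0,0,.006]),1).tolist())
print(np.round(f(place([.583,.0375,-.0105],np.array([[-40,-60,46],[-34,-60,46],[-34,-60,6],[34,-60,46],[40,-60,46],[-15,-83,46],[-15,-77,46],[-15,83,46],[-15,77,46],[-34,70,46]])/1e3)),1).tolist())
E
```

```text
256 [-23, -20, -19, -18, -18, -18, -18, -16, -16, -17, -16, -16, -15, -16, -15, -14, -13, -14, -14, -12, -12, -13, -12, -12, -12, -11, -11, -11, -10, -10, -9, -9, -11, -10, -10, -10, -9, -7, 19, 33, 48, 58, 59, 59, 58, 58, 59, 59, 58, 58, 58, 58, 57, 58, 59, 59, 59, 59, 58, 59, 58, 58, 57, 58, 57, 60, 71, 81, 68, 46, 23, -10, -11, -11, -10, -9, -9, -12, -11, -12, -13, -13, -13, -12, -12]
278 [-18, -17, -16, -15, -13, -14, -12, -13, -12, -12, -12, -11, -11, -11, -11, -10, -9, -8, -10, -9, -10, -9, -8, -8, -8, -8, -8, -7, -7, -6, -5, -8, -6, -6, -5, -5, -6, 1, 25, 39, 52, 58, 60, 60, 60, 61, 60, 60, 60, 60, 60, 59, 59, 60, 61, 60, 60, 60, 60, 60, 58, 61, 60, 60, 61, 60, 61, 59, 58, 50, 26, -8, -8, -8, -9, -9, -8, -10, -9, -9, -8, -10, -10, -11, -11]
298 [-15, -14, -14, -12, -13, -12, -12, -11, -11, -11, -10, -10, -11, -10, -10, -9, -7, -8, -8, -8, -8, -7, -8, -6, -6, -6, -5, -5, -5, -5, -4, -4, -5, -3, -6, -4, -3, 4, 27, 39, 52, 58, 60, 61, 69, 76, 80, 86, 89, 91, 91, 90, 91, 89, 89, 90, 89, 89, 85, 75, 61, 62, 61, 61, 60, 59, 58, 60, 58, 50, 27, -6, -6, -8, -6, -7, -8, -7, -8, -9, -9,
[... 2232 characters left out ...]
36, 136, 125, 83, 50, 50, 49, 49, 48, 45, 44, 44, 43, 44, 42, 41, 39, 42, 40, 40] [90, 89, 62, 56, 57, 56, 58, 58, 59, 69, 75, 78, 77, 78, 80, 79, 186, 206, 209, 205, 203, 203, 203, 203]
200 [140, 139, 140, 140, 139, 139, 139, 123, 85, 47, 47, 48, 46, 44, 42, 43, 41, 41, 40, 40, 39, 39] [78, 57, 53, 53, 54, 55, 55, 58, 70, 73, 72, 73, 74, 77, 118, 178, 189, 189, 190, 189, 189, 189, 189, 189]
[[317.2, 211.3], [285.6, 180.3], [254.6, 180.5], [354.8, 147.9], [247.6, 180.5], [249.5, 211.1], [337.7, 147.7], [369.5, 180.4], [370.7, 148.2]]
[[217.9, 144.1], [218.3, 151.0], [230.7, 145.5], [224.3, 225.3], [224.9, 231.4], [195.6, 173.1], [201.8, 173.0], [385.2, 172.2], [378.3, 172.1], [371.1, 149.9]]
```

Request:
step_arm --linear '[[-3,1,0],[0,0,20],[0,0,20],[0,0,12],[0,0,6],[0,0,2],[0,0,0],[0,0,0]]' --delta_rot '[[0,0,0],[0,0,0],[0,0,0],[0,0,0],[0,0,0],[0,0,0],[0,0,0],[0,0,0]]' --grip '[0,0,0,0,0,0,0,0]'

```text
time_s: 21.8
tcp_pos: [0.5676, 0.0132, 0.0382]
ee_rot: [[-1.0, 0.011, 0.001], [0.011, 1.0, 0.0], [-0.001, 0.0, -1.0]]
wrist_force: [0.5, 0.1, -1.6]
gripper_width: 0.156
gripper_force: 30.0
```

Request:
step_arm --linear '[[1.3,-1.2,0],[0,0,0],[0,0,0]]' --delta_rot '[[0,0,0],[0,0,0],[0,0,0]]' --grip '[0,0,0]'

```text
time_s: 22.18
tcp_pos: [0.5659, 0.0118, 0.0377]
ee_rot: [[-1.0, 0.011, 0.0], [0.011, 1.0, 0.0], [-0.0, 0.0, -1.0]]
wrist_force: [-0.4, 0.0, -2.2]
gripper_width: 0.16
gripper_force: 30.0
```

```bash
python3 - <<'E'
from h import *
s=sense(); c=capture("wrist"); I=c["img"]; f=wproj(c,s); print(np.round(s["tcp_pos"],4)); t=s["tcp_pos"]
cv2.imwrite("pics/w8.png",cv2.resize(I[130:290,170:470,::-1],None,fx=2.6,fy=2.6,interpolation=cv2.INTER_CUBIC))
V=np.array([[-15.5,-50,10],[-15.5,67,10],[-15.5,-50,0],[-15.5,67,0]])/1e3
print("orange",np.round(f(place([t[0]-.0006,t[1]+.0008,-.011],V)+[0,0,t[2]-.0142]),1).tolist())
V=np.array([[46.5,-19,10],[46.5,-50,10],[15.5,-19,10],[15.5,-50,10]])/1e3
print("blue",np.round(f(place([.598,.0625,np.pi-.0105],V)+[0,0,.006]),1).tolist())
print("case",np.round(f(place([.583,.037,-.0105],np.array([[-40,-83,46],[-34,-77,46],[-40,83,46],[-34,77,46]])/1e3)),1).tolist())
E
```

```text
[0.5659 0.0118 0.0377]
orange [[232.3, 219.3], [430.2, 219.0], [236.5, 213.7], [424.9, 213.5]]
blue [[424.2, 211.4], [465.8, 210.9], [418.9, 254.2], [459.0, 252.3]]
case [[210.9, 214.8], [222.2, 225.2], [499.0, 213.5], [489.2, 223.3]]
```

View pics/w8.png

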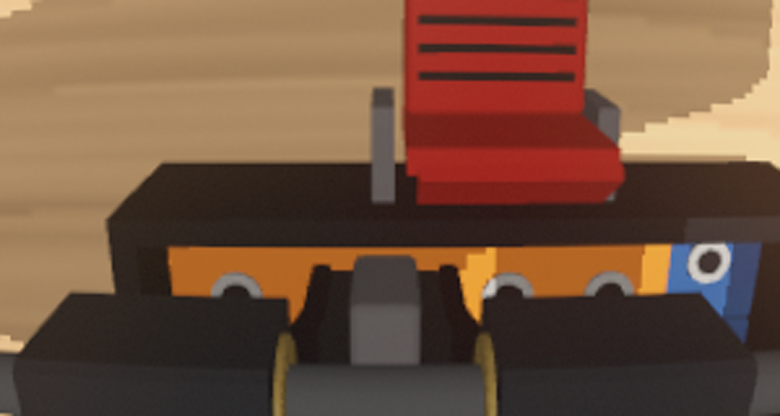

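The orange jig is inside the walls with its right end next to the blue foot (~(430,230)). I'll lower it slowly.

Request:
step_arm --linear '[[0,0,4],[0,0,3],[0,0,3],[0,0,2],[0,0,0]]' --delta_rot '[[0,0,0],[0,0,0],[0,0,0],[0,0,0],[0,0,0]]' --grip '[0,0,0,0,0]'

```text
time_s: 22.85
tcp_pos: [0.5657, 0.0118, 0.0254]
ee_rot: [[-1.0, 0.011, -0.0], [0.011, 1.0, -0.0], [0.0, -0.0, -1.0]]
wrist_force: [0.1, 0.3, -2.1]
gripper_width: 0.161
gripper_force: 30.0
```

Request:
step_arm --linear '[[0,0,2],[0,0,1.5],[0,0,1],[0,0,0]]' --delta_rot '[[0,0,0],[0,0,0],[0,0,0],[0,0,0]]' --grip '[0,0,0,0]'

```text
time_s: 23.35
tcp_pos: [0.5658, 0.0118, 0.021]
ee_rot: [[-1.0, 0.011, -0.0], [0.011, 1.0, -0.0], [0.0, -0.0, -1.0]]
wrist_force: [0.9, 0.5, -2.0]
gripper_width: 0.162
gripper_force: 30.0
```

Request:
step_arm --linear '[[0,0,1],[0,0,0],[0,0,0],[0,0,0],[0,0,0],[0,0,-20],[0,0,-40],[0,0,-50],[0,0,-10],[0,0,0]]' --delta_rot '[[0,0,0],[0,0,0],[0,0,0],[0,0,0],[0,0,0],[0,0,0],[0,0,0],[0,0,0],[0,0,0],[0,0,0]]' --grip '[0,0,30,30,30,30,30,30,30,30]'

```text
time_s: 24.6
tcp_pos: [0.5659, 0.012, 0.1405]
ee_rot: [[-1.0, 0.011, 0.001], [0.011, 1.0, 0.001], [-0.001, 0.001, -1.0]]
wrist_force: [-0.3, 0.7, -1.2]
gripper_width: 0.343
gripper_force: 0.0
```

```bash
python3 - <<'E'
from h import *
s=sense(); c=capture("wrist"); I=c["img"]; f=wproj(c,s); print(np.round(s["tcp_pos"],4),np.round(s["joints"],1))
cv2.imwrite("pics/w9.png",cv2.resize(I[110:300,170:470,::-1],None,fx=2.6,fy=2.6,interpolation=cv2.INTER_CUBIC))
E
```

```text
[0.5659 0.012  0.1405] [  17.6   20.5  -14.6   -0.   -54.8 -108.2]
```

View pics/w9.png

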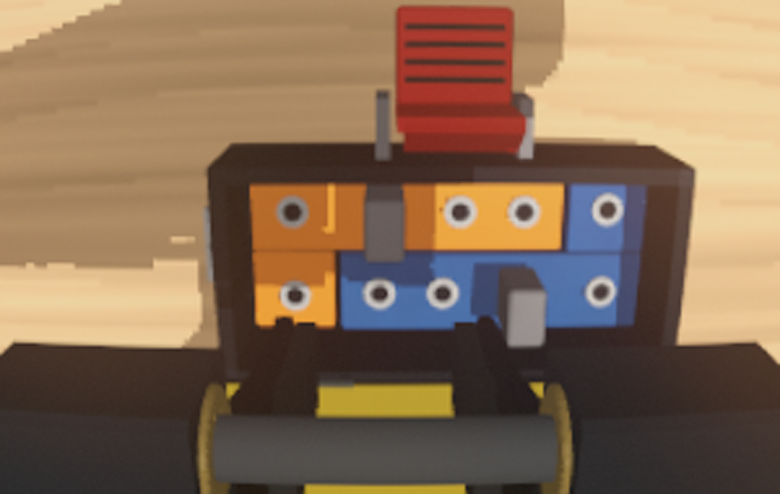

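Both jigs lie flat and nested: orange in front (crop 405,220), blue behind (490,290), a thin even gap between them. Now go behind the lid.

Request:
step_arm --linear '[[0,0,-40],[0,25,-10],[-50,1,0],[-50,0,0],[-49,0,0],[0,0,0],[0,0,30],[0,0,30],[0,0,25],[0,0,0]]' --delta_rot '[[0,0,0],[0,0,0],[0,0,0],[0,0,0],[0,0,0],[0,0,0],[0,0,0],[0,0,0],[0,0,0],[0,0,0]]' --grip '[0,0,0,0,0,0,0,0,0,0]'

```text
time_s: 25.9
tcp_pos: [0.7121, 0.0359, 0.1011]
ee_rot: [[-1.0, 0.011, -0.008], [0.011, 1.0, -0.001], [0.008, -0.002, -1.0]]
wrist_force: [-0.1, 0.3, -0.1]
gripper_width: 0.007
gripper_force: 0.0
```

Request:
step_arm --linear '[[15,0,0],[15,0,0],[15,0,0],[15,0,0],[14,0,0],[4.5,0,0],[0,0,0]]' --delta_rot '[[0,0,0],[0,0,0],[0,0,0],[0,0,0],[0,0,0],[0,0,0],[0,0,0]]' --grip '[0,0,0,0,0,0,0]'

```text
time_s: 26.78
tcp_pos: [0.6373, 0.0373, 0.1062]
ee_rot: [[-1.0, 0.01, 0.002], [0.01, 1.0, 0.0], [-0.002, 0.0, -1.0]]
wrist_force: [1.2, -0.2, 1.2]
gripper_width: 0.002
gripper_force: 0.9
```

Request:
step_arm --linear '[[8,0,-0.5],[7.5,0,-0.5],[8,0,1],[8,0,1.5],[8,0,3],[7,0,3.5],[7,0,5],[7,0,5.5],[8,0,9],[0,0,0]]' --delta_rot '[[0,0,0],[0,0,0],[0,0,0],[0,0,0],[0,0,0],[0,0,0],[0,0,0],[0,0,0],[0,0,0],[0,0,0]]' --grip '[0,0,0,0,0,0,0,0,0,0]'

```text
time_s: 28.02
tcp_pos: [0.5666, 0.0377, 0.0771]
ee_rot: [[-1.0, 0.011, -0.003], [0.011, 1.0, -0.001], [0.003, -0.001, -1.0]]
wrist_force: [1.6, 1.2, 3.4]
gripper_width: 0.002
gripper_force: 1.8
```

Request:
step_arm --linear '[[3,0,4.5],[2,0,4.5],[1.5,0,4],[1,0,3],[0,0,2],[0,0,2],[0,0,0]]' --delta_rot '[[0,0,0],[0,0,0],[0,0,0],[0,0,0],[0,0,0],[0,0,0],[0,0,0]]' --grip '[0,0,0,0,0,0,0]'

```text
time_s: 28.9
tcp_pos: [0.5616, 0.0379, 0.06]
ee_rot: [[-1.0, 0.01, 0.002], [0.01, 1.0, -0.0], [-0.002, -0.0, -1.0]]
wrist_force: [-0.1, 0.2, 15.6]
gripper_width: 0.006
gripper_force: 7.7
```

Request:
step_arm --linear '[[0,0,1.5],[0,0,1],[0,0,0]]' --delta_rot '[[0,0,0],[0,0,0],[0,0,0]]' --grip '[0,0,0]'

```text
time_s: 29.28
tcp_pos: [0.5607, 0.0379, 0.0551]
ee_rot: [[-1.0, 0.011, 0.0], [0.011, 1.0, 0.0], [-0.0, 0.0, -1.0]]
wrist_force: [3.4, 0.0, 4.4]
gripper_width: 0.003
gripper_force: 2.2
```

Request:
step_arm --linear '[[0,0,1],[0,0,0.7],[0,0,0]]' --delta_rot '[[0,0,0],[0,0,0],[0,0,0]]' --grip '[0,0,0]'

```text
time_s: 29.65
tcp_pos: [0.5607, 0.0379, 0.0541]
ee_rot: [[-1.0, 0.01, -0.0], [0.01, 1.0, -0.0], [0.0, -0.0, -1.0]]
wrist_force: [1.1, 0.2, 9.5]
gripper_width: -0.001
gripper_force: 4.7
```

Request:
step_arm --linear '[[0,0,-4],[0,0,-10],[0,0,-30],[0,0,-50],[0,0,-50],[0,0,0],[0,0,0]]' --delta_rot '[[0,0,0],[0,0,0],[0,0,0],[0,0,0],[0,0,0],[0,0,0],[0,0,0]]' --grip '[0,0,0,0,0,0,0]'

```text
time_s: 30.52
tcp_pos: [0.5591, 0.0377, 0.1964]
ee_rot: [[-1.0, 0.011, -0.003], [0.011, 1.0, -0.0], [0.003, -0.0, -1.0]]
wrist_force: [0.0, -0.4, -1.1]
gripper_width: 0.004
gripper_force: 0.0
```

```bash
python3 - <<'E'
from h import *
s=sense(); print(s["tcp_pos"],s["wrist_force"],s["time_s"])
c=capture("side"); a=cv2.imread("pics/side0.png")[:,:,::-1].astype(int)
p=(.583,.037,-.0105); r=render(lambda P:proj(c,P),p,LID)>.5
Y=lambda I:(I[...,0]>120)&(I[...,1]>100)&(I[...,2]<110)&(I[...,0]-I[...,2]>90)
for I in(a,c["img"].astype(int)):
    m=Y(I); m[:150]=0; m[240:]=0; m[:,:280]=0; m[:,380:]=0; print((m&r).sum(),(m&~r).sum(),r.sum())
d=np.abs(a-c["img"].astype(int)).sum(2)[160:235,290:362]; print("diff to start",d.mean(),(d>60).mean())
for q in landmark_of("side","lid_edge"): print(q["score"],q["point"])
E
```

```text
[0.55906972 0.03772965 0.19635419] [ 0.04299257 -0.39340501 -1.1373344 ] 30.525
1313 1021 1621
1329 1479 1621
diff to start 29.322777777777777 0.13944444444444445
0.87 [168.7, 168.0]
0.86 [267.2, 252.9]
0.69 [309.9, 198.9]
0.67 [399.3, 250.3]
```

```bash
python3 -c "
from station import finish_job
print(finish_job())"
```

```text
the job is handed in; nothing more can be done
None
```

I put both jigs away nested flat in the case, closed and latched the lid (peak about 16 N seen), withdrew the arm and handed the job in at about 30.5 s; I viewed 11 pictures, one over the limit of 10.

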